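# Prove the push catches of a medicine rack and stow the bottle in the sound bay

## Task

Check the push catches of the three-bay medicine rack: press each round cap straight down until it clicks and its shutter springs open, feeling how much force it takes to let go, but never push a cap with more than 20 N: one that has not let go by about 15 N is too stiff and is left shut. Stand the smaller pill bottle upright in the bay whose catch let go at between 6 and 14 N (the other one that opens is too weak to be child-safe and stays empty, its shutter left open). Work the shutters by their caps only, never by pushing on them, and do not shift the larger bottle or the mug.

Things in the scene. Friction and masses are not known exactly. Their poses are not given: they have to be found in the camera images.
- left_cap (a point): centre of the top face, when up, of the left bay's push cap: a round aluminium button 26 mm across, 60 mm above the worktop, 18 mm proud of the deck. The fixed rack is 172 mm deep (x, away from the robot) and 232 mm wide (y, to the left), z up, with three bays alike at 72 mm pitch, caps at the robot's end. The point and axes are the rack's and do not move with the cap
- middle_cap (a point): the same for the middle bay. Each cap has a firm sprung top that gives 1 mm per 8 N. In a bay that lets go, the force rises over the first 3 to 4 mm to a peak (the release force), falls away and is gone at about 5.5 mm; from there the cap drops by itself to a stop at 8 mm and stays down
- right_cap (a point): the same for the right bay. Of the three bays one lets go at under 6 N, one at between 6 and 14 N, and one is stiff: it yields only 3 to 4 mm at 20 N and comes back up. Which one stands where changes from start to start and cannot be seen
- left_well (a point): centre of the well's floor in the left bay, 12 mm above the worktop, 52 mm behind the cap's centre along the rack's x. The well is 62 mm long (x) by 56 mm wide (y), 30 mm deep below the white deck. A grey plate, 62 x 62 x 4 mm, lies over it as shutter: the cap draws it away from the robot along x, 7 mm per mm of cap travel, and in the end holds it fully open at 58 mm
- middle_well (a point): the same for the middle bay
- right_well (a point): the same for the right bay
- small_bottle_mid (a point): centre, half-way up, of the smaller pill bottle: round, white body and ribbed dark red cap, 46 mm across, 84 mm tall, 55 to 115 g, standing upright on the worktop; z axis up
- large_bottle_mid (a point): centre, half-way up, of the larger pill bottle, a bystander of the same look: 62 mm across, 114 mm tall, upright on the worktop; it may stand in either of the two bottles' places; too wide for the wells
- mug_mid (a point): centre, half-way up, of a mug, a bystander: 82 mm across, 85 mm tall, with a handle

How it is judged:
By the outcome, as a careful person would: the job done as asked, in the order asked, and still so for the second after the job is handed in, with the robot touching nothing.
It also fails if it takes over 61 s, if anything falls off the work surface, if the arm or the gripper's body presses on something with over 40 N, if the wrist force passes 120 N, or if a joint passes its speed limit or range.

## Robot

A 6-joint arm with a two-finger parallel gripper is mounted at the origin on a cart in front of the work surface, level with it; the furniture and walls round the work are solid. World frame = base frame: x ahead of the robot, y to its left, z up, the work surface at z = 0. Lengths are in m, angles in rad, forces in N, time in s.
With the tool pointing down it reaches from about 0.3 to 0.825 m from the base axis. Payload 5.4 kg.
Tool frame: the origin (TCP) lies at the very end of the fingers, on their centre line; the grasp point (between the pads) lies 19 mm behind it; z points along the fingers, x is the direction in which the jaws open and shut, and the axes are right-handed (so a half turn about z gives the same grasp; the last joint's range is limited). The gripper opens to 92 mm and grips with 3 to 60 N. Pads are 20 mm wide; open, the fingers measure 128 mm over their backs; the gripper's body (75 mm by 189 mm) begins 69 mm behind the grasp point.
Start: joints at [-0.21, 0.158, 1.597, -0, 1.386, -0.21], TCP at [0.575, -0, 0.215] pointing down, gripper open.
Joint ranges: [-2.91, 2.91], [-0.94, 2.29], [0.18, 2.7], [-1.29, 4.43], [0.17, 2.64], [-3, 3]. Speed limits (rad/s): [2.57, 2.57, 3.14, 3.14, 3.14, 3.14].

## Interface

Orientations are given as a rotation vector (axis times angle).
In Python, from workcell import bot gives the robot as it stands. Calls block until the motion is done:
- bot.goto(position, orientation): joint-space move of the TCP to a pose.
- bot.line_to(position, rot=None, max_speed=0.15): straight line of the TCP; rot=None keeps the orientation; max_speed is the mean speed in m/s.
- bot.set_joints(angles): joint-space move.
- bot.set_gripper(opening, newtons=None): opening from 0.0 (shut) to 1.0 (fully open); newtons is the grip in N (None keeps the last); returns when the fingers have stopped.
- bot.hold(seconds).
- bot.inverse_kinematics(position, orientation): joint angles nearest the present ones, or None.
- bot.read_camera(name): name is "scene" or "side" or "wrist"; returns a dict with "pixels" (400x640x3 uint8, blue, green, red), "fx", "fy", "cx", "cy" (pixels), "k1" (the pictures are not rectified: a ray, as slopes to the right and down, at radius r is drawn at 1 + k1 r^2 times it, then the intrinsics apply), "R" (3x3) and "t" (3): a world point X has camera coordinates R X + t. Camera axes: x right, y down, z forward; pixel columns grow to the right and rows downward; lengths in m; the calibration is good to about 2 mm. A picture is of the moment at which its call begins. There is no depth.
A pose or a line that the arm cannot do raises bot.MotionError and nothing moves.
- bot.job_done(): hands the job in, once; it reports no verdict.
Readings, each from a call of its own:
- bot.current_clock(): time.
- bot.current_joints(): joint angles.
- bot.current_joint_vel(): joint speeds.
- bot.current_effort(): joint torques, N m.
- bot.current_ee_pos(): TCP position.
- bot.current_tool_rot(): TCP orientation.
- bot.current_contact_force(): force on the tool from outside, world axes, zero at the start.
- bot.current_ft_torque(): the same for the moment, N m.
- bot.current_opening(): opening from 0.0 (shut) to 1.0 (fully open).
Only numpy, scipy, OpenCV 4.12 (cv2) and the standard library are available. Lean on these libraries where they do the work, as an engineer would, in place of code of your own. Each camera call takes 0.05 s, during which the arm holds its last target. There are 200 camera calls.

## Working session

There is one attempt and no reset: what is moved stays moved. The work goes in short steps, each a Python script; the robot and the scene stay as the last script left them, time stands still between calls to the robot, and variables do not carry over. Pictures are saved under pics/ and viewed, about 8 in all and at most 12, crops included, and the job is handed in when it is done.

```bash
mkdir -p pics; ls; cat > h.py <<'E'
import numpy as np, cv2
from workcell import bot
def snap(cam,name):
    c=bot.read_camera(cam); cv2.imwrite(f'pics/{name}.png',c['pixels']); np.savez(f'pics/{name}.npz',**c); return c
def load(name): return dict(np.load(f'pics/{name}.npz'))
def ray(c,u,v):
    K=np.array([[c['fx'],0,c['cx']],[0,c['fy'],c['cy']],[0,0,1]],float)
    p=cv2.undistortPoints(np.array([[[u,v]]],float),K,np.array([float(c['k1']),0,0,0]))[0,0]
    d=c['R'].T@np.array([p[0],p[1],1]); return -c['R'].T@c['t'],d
def at_z(c,u,v,z):
    o,d=ray(c,u,v); return o+d*(z-o[2])/d[2]
def proj(c,X):
    X=np.asarray(X,float).reshape(-1,3)
    K=np.array([[c['fx'],0,c['cx']],[0,c['fy'],c['cy']],[0,0,1]],float)
    return cv2.projectPoints(X,cv2.Rodrigues(c['R'])[0],c['t'],K,np.array([float(c['k1']),0,0,0]))[0][:,0]
E
python3 - <<'E'
from h import *
for n in ['scene','side','wrist']:
    c=snap(n,n+'0'); print(n,-c['R'].T@c['t'],c['R'][2])
print(bot.current_clock(),bot.current_tool_rot(),bot.current_contact_force())
E
```

```text
pics
scene [0.16331981 0.8626241  0.93877497] [ 0.26977662 -0.57937549 -0.76911938]
side [ 0.61206386 -0.50407171  0.56365185] [-0.1368356   0.81137608 -0.56828239]
wrist [0.57474925 0.07871216 0.38396941] [-0.00217233 -0.27810881 -0.96054712]
0.15 [-3.14129911e+00  5.08793953e-05  2.18451878e-03] [-0.27630225 -0.47446614 -0.09420271]
```

View pics/scene0.png

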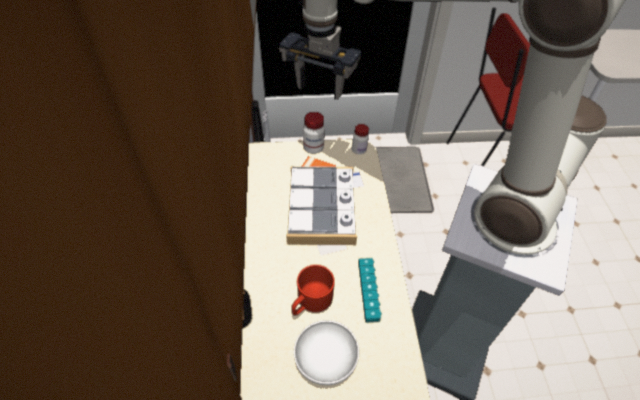

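View pics/wrist0.png

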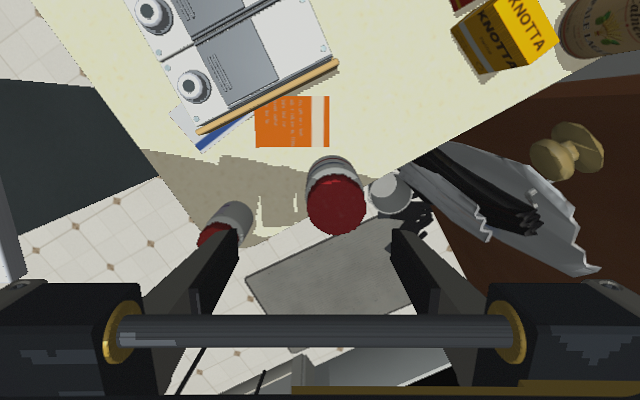

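Scene view: caps at about (344,174), (346,196) and (347,219), small bottle top (361,130), large bottle (314,120), mug (316,285). In the wrist view, the right cap is at (193,85), middle cap (152,12), small bottle (225,225).

```bash
python3 - <<'E'
from h import *
s=load('scene0');w=load('wrist0')
for n,u,v,z in [('R',344,174,.06),('M',346,196,.06),('L',347,219,.06),('smalltop',361.5,129,.084),('largetop',314,119,.114),('mugtop',317,278,.085)]: print(n,at_z(s,u,v,z))
for n,u,v,z in [('R',193,85,.06),('M',152,12,.06),('largetop',336,205,.114),('smalltop',212,236,.084)]: print('w',n,at_z(w,u,v,z))
a=s['pixels'][100:250,270:390]; cv2.imwrite('pics/crop1.png',cv2.resize(a,None,fx=4,fy=4,interpolation=cv2.INTER_CUBIC))
E
```

```text
R [0.45038207 0.10220498 0.06      ]
M [0.41519047 0.16911817 0.06      ]
L [0.38367551 0.23469178 0.06      ]
smalltop [ 0.46810761 -0.05658686  0.084     ]
largetop [ 0.5910664  -0.00342669  0.114     ]
mugtop [0.3714741  0.42564011 0.085     ]
w R [0.45437729 0.09972305 0.06      ]
w M [0.42367126 0.16314571 0.06      ]
w largetop [ 0.59433541 -0.00739372  0.114     ]
w smalltop [ 0.46679609 -0.05127388  0.084     ]
```

View pics/side0.png

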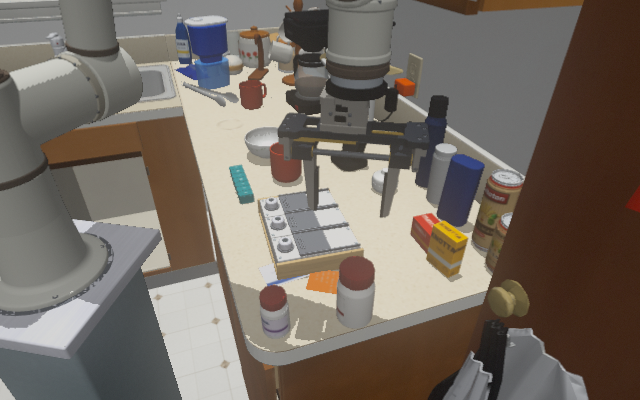

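```bash
python3 - <<'E'
from h import *
# hough circles on wrist for caps
w=load('wrist0'); g=cv2.cvtColor(w['pixels'],cv2.COLOR_BGR2GRAY)
print(cv2.HoughCircles(g[:120,100:260],cv2.HOUGH_GRADIENT,1,30,param1=120,param2=18,minRadius=8,maxRadius=25))
E
```

```text
[[[ 93.5  87.5  17.7]
  [ 57.5  18.5  16.6]
  [102.5  18.5  21.1]]]
```

Side view: the caps at (286,243), (278,222) and (271,203) agree with the scene, and the small bottle (274,310) stands near the worktop edge. The rack's yaw is about 26°. Next I'll go above the rack with the jaws along rack y and look once from close by.

```bash
cat >> h.py <<'E'
from scipy.spatial.transform import Rotation as Rn
def rot(yaw):  # tool x = -rack y, pointing down
    x=np.array([np.sin(yaw),-np.cos(yaw),0]); z=np.array([0,0,-1.]); return Rn.from_matrix(np.c_[x,np.cross(z,x),z]).as_rotvec()
E
python3 - <<'E'
from h import *
yaw=np.radians(26); M=np.array([.42,.166,.06]); ex=np.array([np.cos(yaw),np.sin(yaw),0])
p=M-.06*ex; p[2]=.25
print(bot.inverse_kinematics(p,rot(yaw)))
bot.goto(p,rot(yaw)); bot.set_gripper(0.0,20); bot.hold(.2)
snap('wrist','w1'); print(bot.current_clock(),bot.current_joints(),bot.current_contact_force(),bot.current_opening())
E
```

```text
[ 5.35598471e-02 -3.75116143e-01  2.01764670e+00 -4.44089210e-16
  1.49906210e+00  1.17057057e+00]
3.0 [ 5.35850557e-02 -3.75080759e-01  2.01762986e+00  4.09490193e-05
  1.49904029e+00  1.17057429e+00] [-0.0544847   0.5720304  -1.70483912] 0.00640417331952609
```

View pics/w1.png

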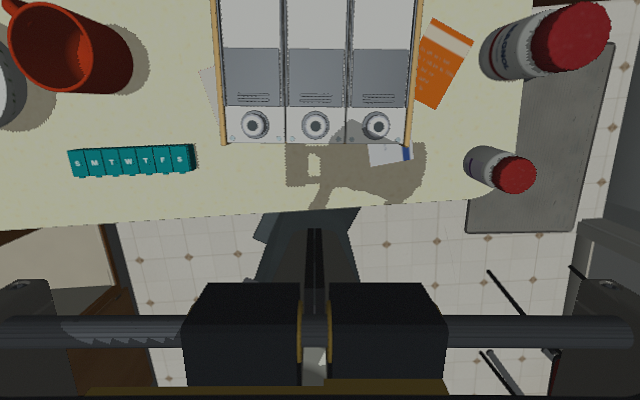

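The close view has all three caps in it: left (255,124), middle (316,125), right (378,125). The rack is square in the image, and the small bottle's top is at (514,175). I'll work out the rack frame from these.

```bash
python3 - <<'E'
from h import *
w=load('w1'); g=cv2.cvtColor(w['pixels'],cv2.COLOR_BGR2GRAY)
c=cv2.HoughCircles(g[95:150,225:410],cv2.HOUGH_GRADIENT,1,40,param1=120,param2=14,minRadius=9,maxRadius=18); print(c+[225,95,0])
P=[at_z(w,u,v,.06) for u,v in [(255,124.5),(316,125),(378,125)]]; print(P)
d=P[0]-P[2]; print(np.linalg.norm(d),np.degrees(np.arctan2(-d[0],d[1])))
# rack side edges: left deck edge top->bottom
a,b=at_z(w,222.5,135,.042),at_z(w,218,20,.042); e=b-a; print('edge yaw',np.degrees(np.arctan2(e[1],e[0])))
a,b=at_z(w,286,140,.042),at_z(w,285,10,.042); e=b-a; print('seam yaw',np.degrees(np.arctan2(e[1],e[0])))
a,b=at_z(w,345.5,140,.042),at_z(w,352,10,.042); e=b-a; print('seam yaw',np.degrees(np.arctan2(e[1],e[0])))
hsv=cv2.cvtColor(w['pixels'],cv2.COLOR_BGR2HSV); m=cv2.inRange(hsv,(170,120,60),(180,255,255))|cv2.inRange(hsv,(0,140,60),(5,255,255))
n,_,st,ce=cv2.connectedComponentsWithStats(m)
for s_,q in zip(st[1:],ce[1:]):
    if s_[4]>200: print(s_,q,at_z(w,*q,.084),at_z(w,*q,.114))
c=w['pixels'][80:160,210:420]; cv2.imwrite('pics/crop2.png',cv2.resize(c,None,fx=3.6,fy=3.6,interpolation=cv2.INTER_CUBIC))
E
```

```text
[[[253.5        124.5         10.5       ]
  [375.5        124.5         14.        ]
  [314.5        123.5         13.80000019]]]
[array([0.39010632, 0.22633793, 0.06      ]), array([0.42010579, 0.16368274, 0.06      ]), array([0.45103493, 0.10021275, 0.06      ])]
0.1400708932515571 25.78428078429754
edge yaw 23.383427002894287
seam yaw 24.952825531453982
seam yaw 24.799171121192863
[ 547    1   64   69 3242] [578.15360888  35.18908081] [ 0.60938153 -0.02810042  0.084     ] [ 0.59399743 -0.01005929  0.114     ]
[ 66  27  20  53 332] [73.9186747  53.80722892] [0.37713376 0.41056936 0.084     ] [0.38247295 0.38946832 0.114     ]
[ 499  159   38   35 1008] [517.21428571 175.96924603] [ 0.46922622 -0.06041363  0.084     ] [ 0.46634807 -0.03948921  0.114     ]
```

View pics/crop2.png

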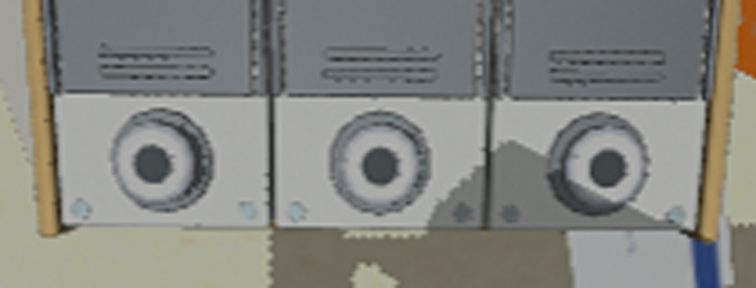

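```bash
cat >> h.py <<'E'
def rack():
    w=load('w1'); P=[at_z(w,u,v,.06) for u,v in [(252.2,125.3),(315.6,126.1),(378.9,126.7)]]
    d=P[0]-P[2]; yaw=np.arctan2(-d[0],d[1]); ey=d/np.linalg.norm(d); M=np.mean(P,0)
    return dict(L=M+.072*ey,M=M,R=M-.072*ey), yaw, np.array([np.cos(yaw),np.sin(yaw),0])
def fz(n=4):
    f=[]
    for _ in range(n): f.append(bot.current_contact_force()[2]); bot.hold(.01)
    return np.mean(f)
def press(k,step=.0004,lim=14.8):
    P,yaw,ex=rack(); p=P[k].copy(); t0=bot.current_clock()
    q=bot.current_ee_pos(); q[2]=max(q[2],.085)
    if q[2]-bot.current_ee_pos()[2]>.001: bot.line_to(q,max_speed=.15)
    p[2]=.085; bot.goto(p,rot(yaw)); p[2]=.0635; bot.line_to(p,max_speed=.1); bot.hold(.15)
    z0=fz(10); pk=0; log=[]; res='bottom'
    while p[2]>.0495:
        p[2]-=step; bot.line_to(p,max_speed=.02); f=fz(3)-z0
        log.append((round(p[2]*1e3,2),round(float(f),2))); pk=max(pk,f)
        if f>lim: res='stiff'; break
        if pk>2 and f<.35*pk and f<1.5: res='released'; break
        if bot.current_clock()-t0>9: res='timeout'; break
    print(k,res,'peak',pk,'bias',z0,'xyz',bot.current_ee_pos()); print(log)
    q=p.copy(); q[2]=.085; bot.line_to(q,max_speed=.1); print('t',t0,bot.current_clock())
    return res,pk
E
python3 - <<'E'
from h import *
P,yaw,ex=rack(); print(P,np.degrees(yaw)); press('M')
E
```

```text
{'L': array([0.38796527, 0.22863379, 0.06      ]), 'M': array([0.4188429 , 0.16359095, 0.06      ]), 'R': array([0.44972053, 0.0985481 , 0.06      ])} 25.394978747509445
M released peak 3.2591512486314476 bias 0.31108333316034004 xyz [0.41820768 0.16353963 0.05506299]
[(np.float64(63.1), -0.08), (np.float64(62.7), -0.21), (np.float64(62.3), -0.31), (np.float64(61.9), -0.42), (np.float64(61.5), -0.8), (np.float64(61.1), -0.75), (np.float64(60.7), 0.08), (np.float64(60.3), -0.1), (np.float64(59.9), 0.33), (np.float64(59.5), 0.93), (np.float64(59.1), 1.19), (np.float64(58.7), 2.0), (np.float64(58.3), 2.61), (np.float64(57.9), 2.82), (np.float64(57.5), 3.26), (np.float64(57.1), 2.76), (np.float64(56.7), 2.58), (np.float64(56.3), 2.3), (np.float64(55.9), 1.38), (np.float64(55.5), -0.48)]
t 3.0 10.275
```

```bash
python3 - <<'E'
from h import *
snap('wrist','w2')
E
```

```text
(no output)
```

View pics/w2.png

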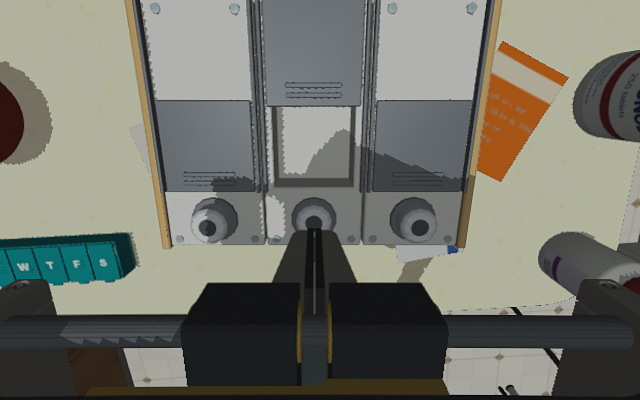

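The middle shutter is fully open: its well shows at (315,140) and the plate has been drawn back. It let go at about 3.3 N, so that is the weak one. Now the other two caps.

```bash
sed -i 's/p\[2\]=.0635/p[2]=.0617/; s/{.*}//' h.py; python3 - <<'E'
from h import *
press('R'); press('L'); snap('wrist','w3')
E
```

```text
Traceback (most recent call last):
  File "h.py", line 28, in press
    P,yaw,ex=rack(); p=P[k].copy(); t0=bot.current_clock()
             ~~~~^^
  File "h.py", line 20, in rack
    w=load('w1'); P=[at_z(w,u,v,.06) for u,v in [(252.2,125.3),(315.6,126.1),(378.9,126.7)]]
  File "h.py", line 5, in load
    def load(name): return dict(np.load(f'pics/.npz'))
                                ~~~~~~~^^^^^^^^^^^^^^
FileNotFoundError: [Errno 2] No such file or directory: 'pics/.npz'
```

My sed also stripped the f-string braces, so I'll repair that and rerun.

```bash
sed -i "s#pics/\.#pics/{name}.#" h.py; grep -n "pics/" h.py; python3 - <<'E'
from h import *
press('R'); press('L'); snap('wrist','w3')
E
```

```text
4:    c=bot.read_camera(cam); cv2.imwrite(f'pics/{name}.npz',**c); return c
5:def load(name): return dict(np.load(f'pics/{name}.npz'))
R released peak 9.667197789738841 bias -0.07847574046836593 xyz [0.44944018 0.09854733 0.05443703]
[(np.float64(61.3), -0.28), (np.float64(60.9), 0.13), (np.float64(60.5), 0.76), (np.float64(60.1), 1.74), (np.float64(59.7), 2.01), (np.float64(59.3), 4.44), (np.float64(58.9), 5.37), (np.float64(58.5), 5.9), (np.float64(58.1), 6.39), (np.float64(57.7), 7.87), (np.float64(57.3), 8.62), (np.float64(56.9), 9.08), (np.float64(56.5), 9.43), (np.float64(56.1), 9.67), (np.float64(55.7), 9.21), (np.float64(55.3), 6.51), (np.float64(54.9), 0.14)]
t 10.325 16.4583
L stiff peak 15.49963096274168 bias 0.09755831165178255 xyz [0.38817157 0.22870423 0.0574723 ]
[(np.float64(61.3), -0.49), (np.float64(60.9), -0.12), (np.float64(60.5), 0.33), (np.float64(60.1), 0.61), (np.float64(59.7), 2.2), (np.float64(59.3), 4.72), (np.float64(58.9), 5.79), (np.float64(58.5), 7.66), (np.float64(58.1), 9.13), (np.float64(57.7), 10.48), (np.float64(57.3), 11.67), (np.float64(56.9), 13.12), (np.float64(56.5), 14.67), (np.float64(56.1), 15.5)]
t 16.4583 22.0Traceback (most recent call last):
  File "<stdin>", line 2, in <module>
  File "h.py", line 4, in snap
    c=bot.read_camera(cam); cv2.imwrite(f'pics/{name}.npz',**c); return c
                            ~~~~~~~~~~~^^^^^^^^^^^^^^^^^^^^^^^^
cv2.error: OpenCV(4.12.0) :-1: error: (-5:Bad argument) in function 'imwrite'
> Overload resolution failed:
>  - imwrite() takes at most 3 arguments (9 given)
>  - imwrite() takes at most 3 arguments (9 given)
```

Right let go at 9.7 N, so it is the target bay. Left reached 15.5 N without letting go, so it is stiff. Next: fix the helper, then look at the small bottle from close by, taking in the right bay on the way.

```bash
sed -i "4s#.*#    c=bot.read_camera(cam); cv2.imwrite('pics/'+name+'.png',c['pixels']); np.savez('pics/'+name+'.npz',**c); return c#" h.py; python3 - <<'E'
from h import *
P,yaw,ex=rack()
q=bot.current_ee_pos(); q[2]=.2; bot.line_to(q,max_speed=.25)
snap('wrist','w3')
B=np.array([.468,-.058,.2]); bot.goto(B-.06*ex,rot(yaw)); bot.set_gripper(1.0); bot.hold(.1)
w=snap('wrist','w4'); print(bot.current_clock())
print(proj(w,[[.468,-.058,.084],[.468,-.058,0],bot.current_ee_pos()]))
cv2.imwrite('pics/w34.png',np.vstack([cv2.imread('pics/w3.png')[:240],cv2.imread('pics/w4.png')[:340]]))
E
```

```text
25.425
[[314.09179141 128.53671166]
 [314.13543247 123.71066218]
 [313.97353471 243.41041927]]
```

View pics/w34.png

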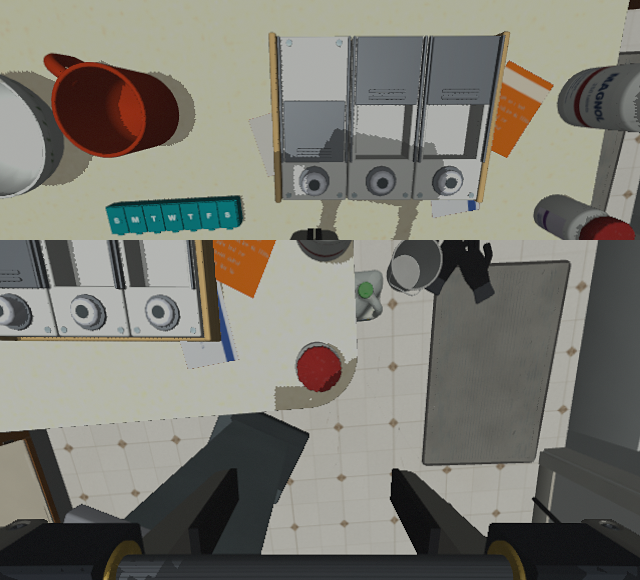

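w3 shows the right and middle shutters fully open and the left shut. In w4 the small bottle's cap is centred at (319,128), against a prediction of (314,128.5). I'll correct for that and grasp.

```bash
python3 - <<'E'
from h import *
P,yaw,ex=rack(); w=load('w4')
hsv=cv2.cvtColor(w['pixels'],cv2.COLOR_BGR2HSV); m=cv2.inRange(hsv,(170,120,60),(180,255,255))|cv2.inRange(hsv,(0,140,60),(5,255,255)); m[:90]=0;m[170:]=0
x,y,a,b=cv2.boundingRect(m); print(x,y,a,b)
B=at_z(w,x+a/2-.5,y+b/2-.5,.082); print('B',B)
print('R cap check',at_z(w,160,71,.052),P['R'],'w3',at_z(load('w3'),450,182,.052))
w3=load('w3'); print('well pred in w3',proj(w3,[P['R']+ex*(.052+dx)+np.array([-ex[1],ex[0],0])*dy-[0,0,.018] for dx,dy in [(-.031,-.028),(-.031,.028),(.031,.028),(.031,-.028)]]))
B[2]=.12; bot.goto(B,rot(yaw)); B[2]=.045; bot.line_to(B,max_speed=.12)
f0=bot.current_contact_force(); bot.set_gripper(0.0,15); print('open',bot.current_opening()*92,bot.current_contact_force()-f0)
B[2]=.06; bot.line_to(B,max_speed=.06); B[2]=.16; bot.line_to(B); bot.hold(.1)
print(bot.current_opening()*92,bot.current_contact_force()-f0,bot.current_clock(),bot.current_ee_pos()); snap('wrist','w5');snap('side','s5')
a=cv2.imread('pics/w5.png'); b=cv2.imread('pics/s5.png'); cv2.imwrite('pics/ws5.png',np.vstack([a[:230],b[50:400]]))
E
```

```text
297 106 44 46
B [ 0.46964036 -0.06168319  0.082     ]
R cap check [0.4512257 0.0973954 0.052    ] [0.44972053 0.0985481  0.06      ] w3 [0.45020234 0.10015824 0.052     ]
well pred in w3 [[476.0120429  161.60426765]
 [423.1597812  161.64874365]
 [429.4180351  100.64114024]
 [485.33363691 100.45553164]]
open 44.27058013397145 [-0.59465594  0.39287086  0.7088777 ]
44.266968146249845 [-0.67759079  0.1137442  -0.03266343] 28.7833 [ 0.46866038 -0.06127925  0.15850852]
```

View pics/ws5.png

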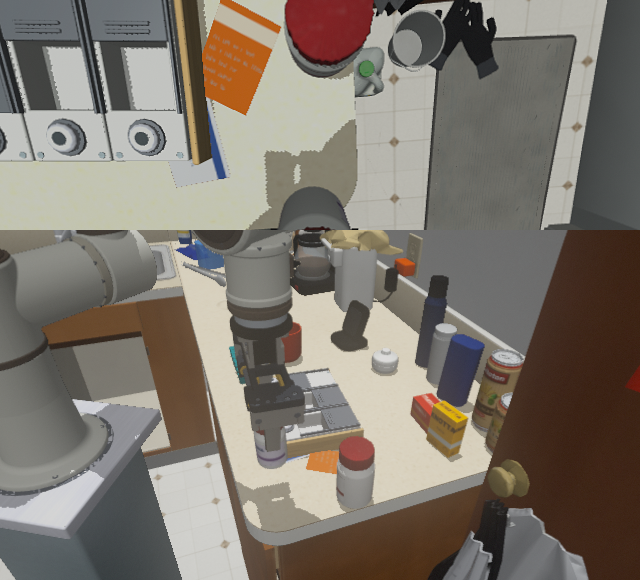

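The bottle is held (44 mm opening) and hangs upright under the gripper. The predicted well outline matches w3. Now I'll lower it into the right well with a force guard.

```bash
python3 - <<'E'
from h import *
P,yaw,ex=rack(); W=(P['R']+load('w3')['t']*0)+ex*.052; W[:2]+=[.0005,0]
W[2]=.16; bot.goto(W,rot(yaw)); W[2]=.1; bot.line_to(W,max_speed=.12); bot.hold(.15)
f0=np.mean([bot.current_contact_force() for _ in range(3)],0); snap('wrist','w6'); snap('side','s6')
while W[2]>.0555:
    W[2]-=.002; bot.line_to(W,max_speed=.04); f=bot.current_contact_force()-f0
    if np.linalg.norm(f)>3.5: break
print('z',W[2],bot.current_ee_pos(),f,bot.current_ft_torque(),bot.current_clock()); snap('wrist','w7')
a=cv2.imread('pics/w6.png')[:290]; b=cv2.imread('pics/w7.png')[:290]; cv2.imwrite('pics/w67.png',np.vstack([a,b]))
E
```

```text
z 0.055999999999999966 [0.49782689 0.12107886 0.05685175] [-0.85329948  0.89458484  7.06321379] [ 0.25240638  0.39723566 -0.00930422] 36.05
```

View pics/w67.png

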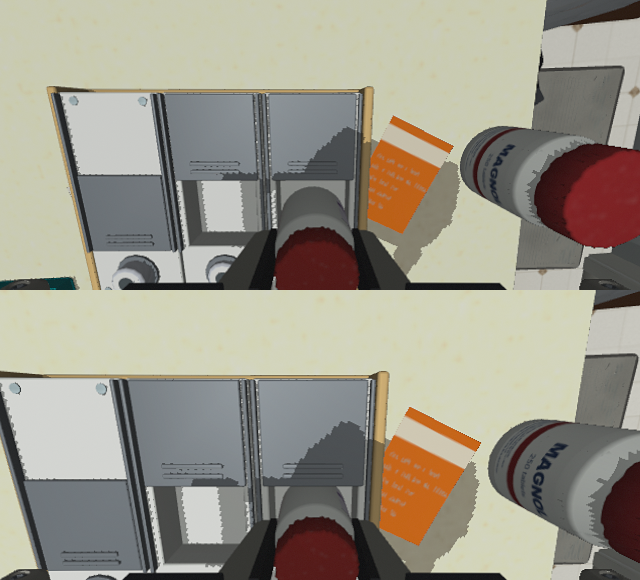

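The bottle touched down at the expected height (TCP 56.9 mm, about 7 N) and stands inside the well. Now I'll release, retreat and check.

```bash
python3 - <<'E'
from h import *
P,yaw,ex=rack(); p=bot.current_ee_pos(); 
bot.set_gripper(0.62); bot.hold(.1); print(bot.current_opening()*92)
p[2]=.16; bot.line_to(p,max_speed=.12); p=p-.14*ex; p[2]=.25; bot.line_to(p,max_speed=.25); bot.hold(.2)
snap('wrist','w8'); snap('side','s8'); print(bot.current_clock(),bot.current_contact_force())
a=cv2.imread('pics/w8.png')[:260]; b=cv2.imread('pics/s8.png')[90:400]; cv2.imwrite('pics/ws8.png',np.vstack([a,b]))
w=load('w8'); W=P['R']+ex*.052; print(proj(w,[W+[0,0,.036],W-[0,0,.018]]))
for a in ('w4','w8'): print(a)
E
```

```text
56.89596863079507
38.725 [-0.34514113 -0.14150953  0.12745614]
[[314.48479668  40.56329764]
 [314.52344462  50.4643131 ]]
w4
w8
```

View pics/ws8.png

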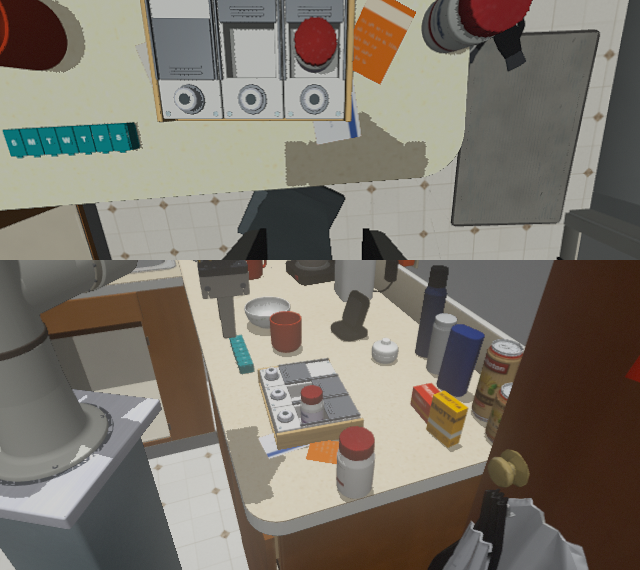

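The bottle stands upright in the right well: its cap is at (315,42), against a prediction of (314,41). The middle bay is open and empty, the left is shut, and the large bottle and mug are where they were. I'm handing it in.

```bash
python3 -c "
from h import *
bot.job_done(); print(bot.current_clock())"
```

```text
the job is handed in; nothing more can be done
the job is handed in; nothing more can be done
```

The small bottle now stands upright in the right bay, and I handed the job in at about 39 s of the 61 s allowed.

| Bay | Measured force | Result |
|---|---|---|
| Middle | let go at about 3.3 N | too weak; left open and empty |
| Right | let go at about 9.7 N | in the 6–14 N range; holds the bottle |
| Left | reached 15.5 N without letting go | too stiff; left shut |

- **Bottle:** it touched the well floor at the expected height (gripper tip at 56.9 mm). In the last wrist picture its cap was within about 1 px of the prediction.
- **Rest of the scene:** the last wrist and side pictures showed the middle shutter open, the left shut, and the large bottle and mug where they stood. I judged the large bottle and mug by eye, not by measurement. The gripper was clear, with the contact force back at noise level.
- **Limits of the readings:** the force readings have about 0.5 N of noise, which does not change any bay's result.
- **Slip along the way:** I broke my helper file with a bad text edit, which stopped two scripts with errors. Neither affected the robot or the outcome.

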